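# Load the analyser's reagent tray by pack shape, in dot order

### The arm

A 6-joint arm with a two-finger parallel gripper is mounted at the origin on the work surface. World frame = base frame: x ahead of the robot, y to its left, z up, the work surface at z = 0. Lengths are in mm, angles in rad, forces in N, time in s.
With the tool pointing down it reaches from about 300 to 750 mm from the base axis. Payload 8.5 kg.
Tool frame: the origin (TCP) lies on the centre line of the jaws, within the pads' length; the fingertips stand 19 mm ahead of it and the grasp point (between the pads) is the TCP (robot.tcp_to_tips is the distance from the TCP to the fingertips, in mm); y points along the fingers, z is the direction in which the jaws open and shut, and the axes are right-handed (so a half turn about y gives the same grasp; the last joint's range is limited). The gripper opens to 85 mm and grips with 20 to 120 N. Pads are 22 mm wide; open, the fingers measure 114 mm over their backs; the gripper's body (76 mm by 85 mm) begins 54 mm behind the grasp point. The pads swing forward as they close: fully open they stand 13 mm farther back than shut.
Start: joints at [-1.478, 0.381, 1.297, -0, 1.464, -0.215], TCP at [166.624, -524.135, 250.322] pointing down, gripper open.
Joint ranges: [-3.11, 3.11], [-0.89, 2.33], [0.22, 2.48], [-1.42, 4.56], [0.17, 2.85], [-2.88, 2.88]. Speed limits (rad/s): [2.39, 2.39, 3.14, 3.14, 3.14, 3.14].

### API

Orientations are given as a unit quaternion [x, y, z, w].
In Python, from station import robot gives the robot as it stands. The module is installed in compiled form; this text tells all that it offers.
- The arm moves only by the tool arm_command, never from a script. Its arguments are lists of equal length, an entry for each row: "rotation": the turn, a rotation vector about the tool's x, y, z in rad, a list of three; "translation": the shift along the tool's x, y, z in cm, a list of three; "grip": the opening, from 0 (shut) to 1 (fully open). In form: {"rotation": [[wx, wy, wz], ...], "translation": [[tx, ty, tz], ...], "grip": [grip, ...]}. A call has 1 to 5 rows; each row shifts and turns the commanded pose from where the row before left it, along the tool's axes as they then stand; what a row does not reach is not made up. A row lasts 1/12 s, in which the tool goes at most 41.7 mm and 7.16 degrees, less where a joint would pass 70% of its speed; a pose out of reach is approached as far as the arm can. A call is refused whole if a number of a shift passes 4.17 or a number of a turn 0.125, either way. A call with a gripper value outside its range is refused whole. The fingers move at their own pace and stop on an object; "squeeze" is the grip in N (left out, the last holds). Time passes only in rows, so rows that do not move let the fingers close. It gives the time, the measured TCP pose, the force and the opening at its end, in the units of the state.
- robot.read_state(): the state, without advancing time (a new reading comes with each control period).
- robot.get_image(name): name is "scene" or "top" or "wrist"; returns a dict with "frame" (400x640x3 uint8, red, green, blue), "depth" (400x640 float32, mm along the optical axis (not along the pixel's ray), 0 where there is no reading), "fx", "fy", "cx", "cy" (pixels), "distortion" ([k1, k2, p1, p2, k3] as OpenCV has them; the pictures are not rectified), "xyz" and "attitude" of the camera in the world. Camera axes: x right, y up, looking along -z (the intrinsics and any distortion apply to the point x, -y, -z); pixel columns grow to the right and rows downward; lengths in mm; the calibration is good to about 2 mm. A picture is of the moment at which its call begins.
- robot.hand_in(): hands the job in, once; it reports no verdict.
The state is a dict: "clock": time; "q": joint angles; "joint_velocities": joint speeds; "joint_torque": joint torques, N m; "tcp_pos": TCP position; "tool_rot": TCP orientation; "wrist_force": force on the tool from outside, world axes, zero at the start; "torque": the same for the moment, N m; "gripper_width": opening from 0.0 (shut) to 1.0 (fully open).
Only numpy, scipy, OpenCV 4.12 (cv2) and the standard library are available. Lean on these libraries where they do the work, as an engineer would, in place of code of your own. Each camera call takes 0.05 s, during which the arm holds its last target. There are 200 camera calls.

### The job

Load the three reagent packs into the white loading tray, each fully home and level in the nest that has its own shape, in the order of the dots on their grips: first the one-dot pack, then the two-dot pack, then the three-dot pack. Keep the packs upright, set them down gently without dropping them, and leave the bottles, jar, carton, tube rack and timer where they stand. Let go of everything at the end.

Things in the scene. Friction and masses are not known exactly. Their poses are not given: they have to be found in the camera images.
- pack_l: Reagent pack 1: white, L-shaped outline, 120 x 60 mm, 45 mm high, blue grip with ONE dot. Outline (its frame, mm): x -60..60, y -30..12, plus a leg x -60..-16, y 12..30. Grip on top: block 44 (x) x 26 (y) x 35 mm high, centred on the origin, 45 to 80 mm above the underside; grip it across its x or its y sides. 0.25-0.5 kg. Origin: centre of underside, z up.
- pack_t: Reagent pack 2: white, T-shaped outline, 120 x 64 mm, 45 mm high, yellow grip with TWO dots. Outline (its frame, mm): crossbar x -60..-24, y -32..32, stem x -24..60, y -18..18. Grip on top: block 44 (x) x 26 (y) x 35 mm high, centred on the origin, 45 to 80 mm above the underside; grip it across its x or its y sides. 0.25-0.5 kg. Origin: centre of underside, z up.
- pack_d: Reagent pack 3: white, D-shaped outline, 110 x 64 mm, 45 mm high, red grip with THREE dots. Outline (its frame, mm): rectangle x -55..23, y -32..32, then a half-round of radius 32 about x 23, ending at x 55. Grip on top: block 44 (x) x 26 (y) x 35 mm high, centred on the origin, 45 to 80 mm above the underside; grip it across its x or its y sides. 0.25-0.5 kg. Origin: centre of underside, z up.
- nest_l: Dark grey nest module with the L-shaped pocket. 140 (x) x 84 (y) x 24 mm high, fixed in the tray. Pocket: the pack's outline plus 3 mm all round, 18 mm deep, teal floor 6 mm above the module's underside. Origin: centre of the underside. A seated pack's x and y axes point along this module's x and y (not turned half round), its origin straight above this one, 6 mm higher.
- nest_t: Dark grey nest module with the T-shaped pocket. 140 (x) x 84 (y) x 24 mm high, fixed in the tray. Pocket: the pack's outline plus 3 mm all round, 18 mm deep, teal floor 6 mm above the module's underside. Origin: centre of the underside. A seated pack's x and y axes point along this module's x and y (not turned half round), its origin straight above this one, 6 mm higher.
- nest_d: Dark grey nest module with the D-shaped pocket. 140 (x) x 84 (y) x 24 mm high, fixed in the tray. Pocket: the pack's outline plus 3 mm all round, 18 mm deep, teal floor 6 mm above the module's underside. Origin: centre of the underside. A seated pack's x and y axes point along this module's x and y (not turned half round), its origin straight above this one, 6 mm higher.
- tray: White loading tray, 170 (x) x 296 (y) mm, fixed on the bench on the right-hand side (-y); its floor is 6 mm thick and its rim 12 mm high. It carries the three nest modules side by side along its y axis, 92 mm apart, in any order. Origin: centre of its underside.
- mat: Blue-grey bench mat, 300 (x) x 400 (y) x 3 mm, fixed, left of the tray; the packs, the amber bottle, the jar and the carton stand on it. Origin: centre of its underside.
- amber_bottle: Amber bottle standing in the middle of the packs, radius 26, 140 mm high with a narrow neck. A bystander to leave alone; origin at the centre of its underside.
- jar: Clear jar with yellow lid on the mat, radius 27, 60 mm high. A bystander to leave alone; origin at the centre of its underside.
- carton: Small brown and green carton on the mat, 45 (x) x 70 (y) x 50 mm high. A bystander to leave alone; origin at the centre of its underside.
- wash_bottle: Tall blue wash bottle on the bench between mat and tray, radius 30, nozzle tip 175 mm high. A bystander to leave alone; origin at the centre of its underside.
- tube_rack: White rack of capped sample tubes behind the tray, 60 (x) x 180 (y) mm, tube caps to 94 mm high. A bystander to leave alone; origin at the centre of its underside.
- timer: White bench timer left of the mat, 60 (x) x 75 (y) x 22 mm high. A bystander to leave alone; origin at the centre of its underside.
There are look-alikes about, which are no part of the job. What is shaped like the pack_l but purple is not meant.

How it is judged:
By the outcome, as a careful person would: the job done as asked, in the order asked, and still so for the second after the job is handed in, with the robot touching nothing.
It also fails if it takes over 72 s, if anything falls off the work surface, if the arm or the gripper's body presses on something with over 40 N, if the wrist force passes 120 N, or if a joint passes its speed limit or range.

## Working session

There is one attempt and no reset: what is moved stays moved. The work goes in short steps, Python scripts to look and compute and a tool call to move; the robot and the scene stay as the last step left them, time stands still between calls to the robot, and variables do not carry over. Pictures are saved under pics/ and viewed, about 8 in all and at most 12, crops included, and the job is handed in when it is done.

Besides the shell and the picture viewer there is one more tool, called after "Request:" as name(argument=value, ...) on one line, values as JSON. arm_command: Moves the arm, as the interface text tells. Its arguments: {"type":"object","properties":{"rotation":{"type":"array","items":{"type":"array","items":{"type":"number"}}},"translation":{"type":"array","items":{"type":"array","items":{"type":"number"}}},"grip":{"type":"array","items":{"type":"number"}},"squeeze":{"type":"number"}},"required":["rotation","translation","grip"]}

```bash
mkdir -p pics; cat > h.py <<'E'
import numpy as np, cv2
from scipy.spatial.transform import Rotation as R
from station import robot
def cam(n):
    im=robot.get_image(n); np.savez('last_'+n+'.npz',**im); return im
def world(im,uv,z):
    """pixels (N,2) -> world points on plane z (scalar or N)"""
    K=np.array([[im['fx'],0,im['cx']],[0,im['fy'],im['cy']],[0,0,1.]])
    p=cv2.undistortPoints(np.array(uv,float).reshape(-1,1,2),K,np.array(im['distortion'],float)).reshape(-1,2)
    d=np.c_[p[:,0],-p[:,1],-np.ones(len(p))]@R.from_quat(im['attitude']).as_matrix().T
    c=np.array(im['xyz']); return c+d*((z-c[2])/d[:,2])[:,None]
def depthpts(im):
    h,w=im['depth'].shape; v,u=np.mgrid[0:h,0:w]
    K=np.array([[im['fx'],0,im['cx']],[0,im['fy'],im['cy']],[0,0,1.]])
    p=cv2.undistortPoints(np.c_[u.ravel(),v.ravel()].astype(float).reshape(-1,1,2),K,np.array(im['distortion'],float)).reshape(-1,2)
    dd=im['depth'].ravel()
    return (np.c_[p[:,0]*dd,-p[:,1]*dd,-dd]@R.from_quat(im['attitude']).as_matrix().T+np.array(im['xyz'])).reshape(h,w,3)
def save(im,name): cv2.imwrite('pics/'+name,im['frame'][:,:,::-1])
E
python3 - <<'E'
from h import *
for n in('top','scene'):
    im=cam(n); save(im,n+'1.png'); print(n,im['xyz'],R.from_quat(im['attitude']).as_matrix().round(2).tolist(),im['fx'],im['distortion'])
s=robot.read_state(); print(s['clock'],s['tcp_pos'],R.from_quat(s['tool_rot']).as_matrix().round(3).tolist(),s['gripper_width'],robot.tcp_to_tips)
E
```

```text
top [ 429.14964946   75.02954542 1735.38364038] [[0.02, 1.0, -0.04], [-1.0, 0.02, 0.01], [0.01, 0.04, 1.0]] 503.6801907081758 [-0.14175324  0.          0.          0.          0.        ]
scene [1162.7443267    53.44628378  902.09293743] [[0.02, -0.81, 0.59], [1.0, 0.01, -0.02], [0.01, 0.59, 0.81]] 395.2994629928954 [-0.09536017  0.          0.          0.          0.        ]
0.1 [ 166.60080583 -523.93678633  249.77412064] [[-0.953, -0.0, 0.303], [-0.303, 0.001, -0.953], [-0.0, -1.0, -0.001]] 0.9989682382370637 19.0
```

View pics/top1.png

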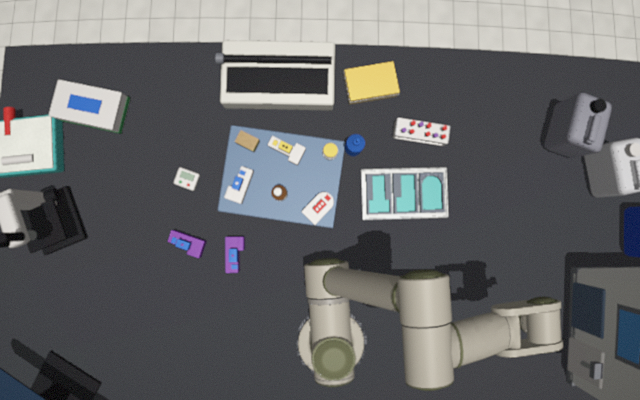

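View pics/scene1.png

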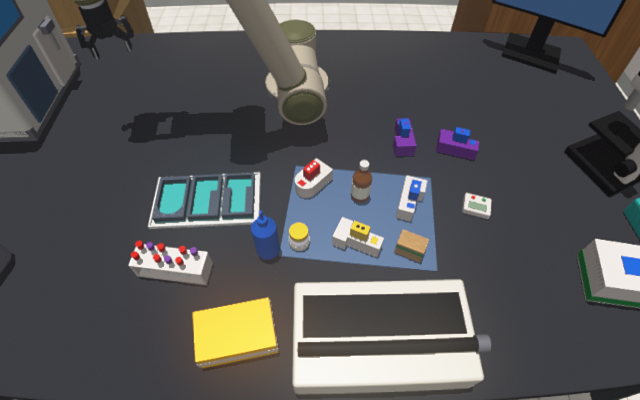

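```bash
cat >> h.py <<'E'
COL={'blue':((100,110,60),(125,255,255)),'yellow':((20,120,90),(34,255,255)),'red':((0,130,80),(8,255,255)),'teal':((80,70,60),(98,255,255))}
def blobs(im,col,zlo,zhi,box,amin=15):
    """coloured blobs whose depth point lies in the z band and world box; returns (pixel mask list)"""
    hsv=cv2.cvtColor(im['frame'],cv2.COLOR_RGB2HSV); P=depthpts(im)
    m=cv2.inRange(hsv,*COL[col])>0
    if col=='red': m|=cv2.inRange(hsv,(172,130,80),(180,255,255))>0
    m&=(P[...,2]>zlo)&(P[...,2]<zhi)&(P[...,0]>box[0])&(P[...,0]<box[1])&(P[...,1]>box[2])&(P[...,1]<box[3])
    n,l,st,c=cv2.connectedComponentsWithStats(m.astype(np.uint8)); 
    return [(l==i).astype(np.uint8) for i in range(1,n) if st[i,4]>=amin],P
def rect(im,mask,z):
    c=max(cv2.findContours(mask,cv2.RETR_EXTERNAL,cv2.CHAIN_APPROX_NONE)[0],key=cv2.contourArea).reshape(-1,2)
    w=world(im,c,z)[:,:2].astype(np.float32); (cx,cy),(a,b),t=cv2.minAreaRect(w)
    if a<b: a,b,t=b,a,t+90
    return np.round([cx,cy,a,b,(t+90)%180-90],1)
E
python3 - <<'E'
from h import *
B=(250,750,-450,450)
for n in('top','scene'):
    im=dict(np.load('last_'+n+'.npz'))
    for c,lo,hi,z in(('blue',70,95,83),('yellow',70,95,83),('red',70,95,83),('blue',40,58,48),('yellow',40,58,48),('red',40,58,48),('teal',0,25,12)):
        ms,P=blobs(im,c,lo,hi,B,5)
        for m in ms: print(n,c,z,m.sum(),rect(im,m,z),'zmed',np.median(P[m>0][:,2]).round(1),'px',[int(k) for k in np.argwhere(m).mean(0)[::-1]])
t=dict(np.load('last_top.npz'))['frame'][115:280,160:460]; s=dict(np.load('last_scene.npz'))['frame'][105:285,140:500]
t=cv2.resize(t,(540,297),interpolation=cv2.INTER_CUBIC); s=cv2.resize(s,(600,300),interpolation=cv2.INTER_CUBIC)
t=cv2.copyMakeBorder(t,0,0,0,60,0); cv2.imwrite('pics/crop.png',np.vstack([t,s])[:,:,::-1])
E
```

```text
top blue 83 15 [655.7 -51.4  43.1  10.8  58.7] zmed 82.5 px [350, 151]
top blue 83 77 [542.1 322.3  36.7  26.5 -20.3] zmed 82.9 px [236, 182]
top blue 83 92 [304.2 328.1  39.4  26.4   1.5] zmed 78.7 px [232, 255]
top yellow 83 73 [664.8 165.1  38.6  20.7  65.1] zmed 81.8 px [285, 146]
top red 83 8 [ 747.3 -310.5   12.2    4.7  -44.1] zmed 90.3 px [428, 125]
top red 83 8 [ 743.1 -364.3   12.3    7.1  -44.3] zmed 90.3 px [443, 127]
top red 83 10 [ 721.  -308.    10.4   10.1  -88.2] zmed 93.4 px [427, 133]
top red 83 9 [ 714.1 -359.2   10.5    6.8  -88.2] zmed 92.2 px [442, 136]
top red 83 16 [476.7  55.2  37.4   4.3 -39.9] zmed 81.8 px [317, 204]
top red 83 12 [465.6  43.4  32.5   2.3 -43.8] zmed 83.8 px [320, 207]
top blue 48 5 [656.4 -45.2  19.1   0.   46. ] zmed 44.0 px [348, 152]
top blue 48 5 [651.5 -75.9  13.9   2.1 -70.1] zmed 56.3 px [357, 153]
top blue 48 12 [579.7 310.2  13.9   8.5  72.8] zmed 48.9 px [242, 172]
top blue 48 11 [301.9 319.9  33.5   0.    1.3] zmed 49.6 px [237, 255]
top blue 48 22 [263.2 325.8  20.2  10.1 -88.5] zmed 43.9 px [234, 266]
top yellow 48 9 [683.1 2
[... 1911 characters left out ...]
39]
scene red 48 29 [498.6  22.4  18.8  12.8  38.6] zmed 47.4 px [301, 182]
scene teal 12 608 [ 513.7 -248.9  115.4   64.     2.6] zmed 11.2 px [202, 194]
scene teal 12 577 [ 510.2 -155.3  118.2   65.8    5. ] zmed 11.2 px [237, 193]
scene teal 12 666 [ 518.2 -341.6  105.5   67.3    3.2] zmed 11.4 px [171, 196]
scene teal 12 19 [ 586.  -134.6   48.5    0.    89.5] zmed 14.1 px [243, 217]
scene teal 12 28 [ 590.  -235.2   62.4    3.2   89.6] zmed 11.0 px [206, 218]
scene teal 12 10 [ 588.9 -176.    24.3    0.    89.5] zmed 11.9 px [227, 218]
scene teal 12 16 [ 598.8 -359.8   24.9    3.2   89.7] zmed 9.4 px [158, 221]
scene teal 12 23 [ 595.8 -317.5   48.7    3.2   89.7] zmed 9.7 px [175, 220]
```

View pics/crop.png

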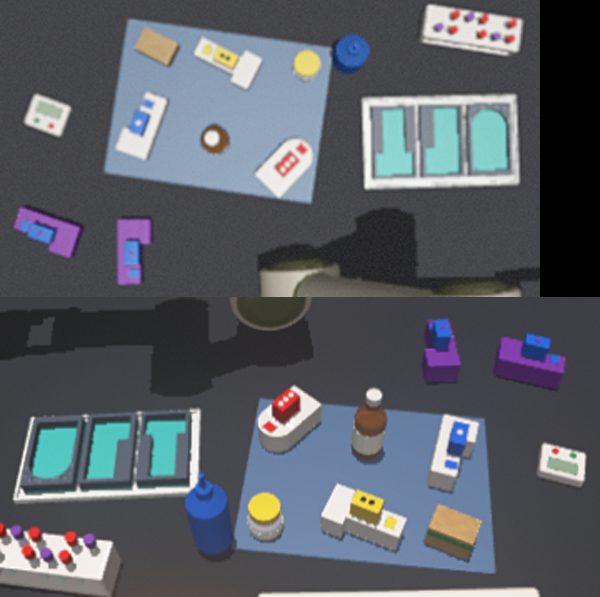

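Seen: packs by grip in the top view. The white L with blue grip is at (236,182), the T with yellow grip at (285,146) and the D with red grip at (318,205). Two purple L look-alikes stand off the mat at (186,243) and (232,255) and are not meant; the white L on the mat is pack 1. The pockets at (378,195), (406,194) and (431,192) look like T, L and D. I'll move above the tray and use the wrist camera to refine this.

Request:
arm_command(rotation=[[0,0,0],[0,0,0],[0,0,0],[0,0,0],[0,0,0]], translation=[[-1.5,-0.4,-0.6],[-2.88,-0.71,-1.15],[-2.88,-0.71,-1.15],[-2.88,-0.71,-1.15],[-2.88,-0.71,-1.15]], grip=[1,1,1,1,1])

```text
clock: 0.52
tcp_pos: [275.8, -434.0, 282.7]
tool_rot: [-0.108, 0.699, -0.698, 0.108]
wrist_force: [0.2, -0.8, -0.1]
gripper_width: 1.002
```

Request:
arm_command(rotation=[[0,0,0],[0,0,0],[0,0,0],[0,0,0],[0,0,0]], translation=[[-2.88,-0.71,-1.15],[-2.88,-0.71,-1.15],[-2.88,-0.71,-1.15],[-2.88,-0.71,-1.15],[-2.88,-0.71,-1.15]], grip=[1,1,1,1,1])

```text
clock: 0.93
tcp_pos: [395.7, -335.4, 318.3]
tool_rot: [-0.108, 0.699, -0.699, 0.108]
wrist_force: [-0.1, -0.5, -0.0]
gripper_width: 1.001
```

Request:
arm_command(rotation=[[0,0,0],[0,0,0],[0,0,0],[0,0,0],[0,-0.1,0]], translation=[[-2.88,-0.71,-1.15],[-2.88,-0.71,-1.15],[-2.88,-0.71,-1.15],[-2.88,-0.71,-1.15],[-1.5,-0.4,-0.6]], grip=[1,1,1,1,1])

```text
clock: 1.35
tcp_pos: [505.0, -245.5, 351.0]
tool_rot: [-0.144, 0.692, -0.692, 0.144]
wrist_force: [0.1, 0.4, -0.0]
gripper_width: 1.0
```

Request:
arm_command(rotation=[[0,-0.12,0],[0,-0.12,0],[0,-0.12,0],[0,-0.12,0],[0,-0.12,0]], translation=[[0,0,0],[0,0,0],[0,0,0],[0,0,0],[0,0,0]], grip=[1,1,1,1,1])

```text
clock: 1.77
tcp_pos: [503.1, -247.6, 350.2]
tool_rot: [-0.343, 0.619, -0.618, 0.343]
wrist_force: [0.1, 0.2, 0.7]
gripper_width: 1.0
```

Request:
arm_command(rotation=[[0,-0.12,0],[0,-0.12,0],[0,-0.12,0],[0,-0.12,0],[0,-0.1,0]], translation=[[0,0,0],[0,0,0],[0,0,0],[0,0,0],[0,0,0]], grip=[1,1,1,1,1])

```text
clock: 2.18
tcp_pos: [503.0, -247.6, 350.2]
tool_rot: [0.506, -0.495, 0.494, -0.506]
wrist_force: [-0.1, 0.0, -0.5]
gripper_width: 1.002
```

```bash
cat >> h.py <<'E'
def st():
    s=robot.read_state(); M=R.from_quat(s['tool_rot']).as_matrix()
    print('t',round(s['clock'],2),'tcp',s['tcp_pos'].round(1) if hasattr(s['tcp_pos'],'round') else s['tcp_pos'],'yaw',round(float(np.arctan2(M[1,2],M[0,2])),4),'tilt',round(float(M[2,1]),5),'q',np.round(s['q'],2),'F',np.round(s['wrist_force'],1),'g',round(s['gripper_width'],3)); return s,M
def to(p,yaw):
    "tool-axis shift [cm] to world point p (before turning), and turn about tool y to reach yaw"
    s,M=st(); d=M.T@(np.array(p)-np.array(s['tcp_pos']))/10
    y=np.arctan2(M[1,2],M[0,2]); print('shift cm',d.round(2),'turn_y',round(float(-((yaw-y+np.pi)%(2*np.pi)-np.pi)),3))
E
python3 - <<'E'
from h import *
st(); im=cam('wrist'); save(im,'w1.png'); print(im['xyz'],R.from_quat(im['attitude']).as_matrix().round(2).tolist(),im['fx'],im['distortion'])
E
```

```text
t 2.18 tcp [ 503.  -247.6  350.2] yaw 0.023 tilt -1.0 q [-0.67  0.35  1.06 -0.    1.73 -0.69] F [-0.1  0.  -0.5] g 1.002
[ 501.06854706 -181.40536269  474.83901195] [[1.0, -0.02, -0.01], [0.02, 0.96, 0.26], [0.0, -0.26, 0.96]] 296.42105810550913 [0.00778128 0.         0.         0.         0.        ]
```

View pics/w1.png

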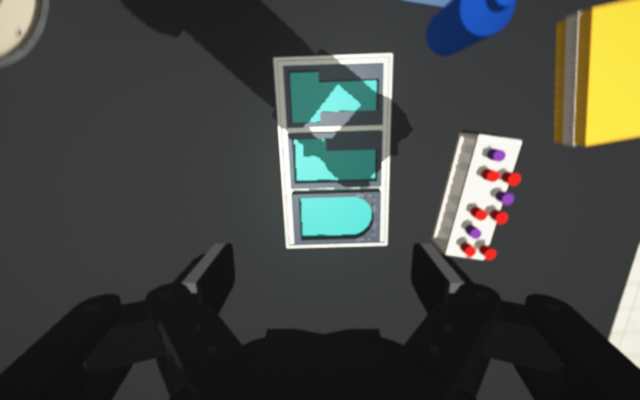

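```bash
python3 - <<'E'
from h import *
for n,g in(('wrist',0),('top',0),('scene',0)):
    im=dict(np.load('last_'+n+'.npz')); P=depthpts(im); hsv=cv2.cvtColor(im['frame'],cv2.COLOR_RGB2HSV)
    box=(P[...,0]>400)&(P[...,0]<640)&(P[...,1]>-430)&(P[...,1]<-70)
    m=box&(hsv[...,1]<60)&(hsv[...,2]>105)&(P[...,2]>3)&(P[...,2]<24)
    m=cv2.morphologyEx(m.astype(np.uint8),cv2.MORPH_CLOSE,np.ones((5,5)))
    k,l,s,_=cv2.connectedComponentsWithStats(m); i=1+np.argmax(s[1:,4]); m=(l==i).astype(np.uint8)
    print(n,'tray',rect(im,m,12),'z',np.median(P[m>0][:,2]))
    hm=box&(P[...,2]>26)&(P[...,2]<36); print('  module tops z',np.median(P[hm][:,2]), 'xy mean of module-top pts',P[hm][:,:2].mean(0).round(1), 'range',np.percentile(P[hm][:,0],[1,99]).round(1),np.percentile(P[hm][:,1],[1,99]).round(1))
    for b in blobs(im,'teal',0,25,(400,640,-430,-70),100)[0]: print('  teal',rect(im,b,12))
    if n=='wrist':
        c=max(cv2.findContours(m,cv2.RETR_EXTERNAL,cv2.CHAIN_APPROX_NONE)[0],key=cv2.contourArea)
        q=cv2.approxPolyDP(c,6,True).reshape(-1,2); print(q.tolist(), world(im,q,12)[:,:2].round(1).tolist())
E
```

```text
wrist tray [ 521.  -244.   298.4  171.8  -87.5] z 7.96934638619274
  module tops z 30.98485308673304 xy mean of module-top pts [ 528.  -225.6] range [448.8 593.3] [-377.3 -111.1]
  teal [ 516.9 -152.1  128.4   71.3    2.9]
  teal [ 521.6 -247.2  129.    65.8    1.3]
  teal [ 526.1 -340.6  117.4   67.9    2.7]
[[392, 54], [274, 58], [286, 247], [386, 244]] [[598.4, -93.4], [430.0, -102.4], [444.1, -396.1], [613.2, -386.9]]
top tray [ 524.1 -246.   303.5  178.1  -87.1] z 9.64225573680892
  module tops z 30.34246652173954 xy mean of module-top pts [ 531.3 -236.7] range [453.3 596.9] [-379.1 -112.7]
  teal [ 526.1 -250.5  121.    62.7    1.2]
  teal [ 520.4 -156.9  120.6   69.     1.4]
  teal [ 528.6 -340.4  113.6   69.2    3.4]
scene tray [ 526.  -244.9  297.4  174.9  -87.3] z 7.431065035102051
  module tops z 29.223200021948628 xy mean of module-top pts [ 532.8 -237.2] range [450.3 596.4] [-378.1 -111.9]
  teal [ 513.7 -248.9  115.4   64.     2.6]
  teal [ 510.2 -155.3  118.2   65.8    5. ]
  teal [ 518.2 -341.6  105.5   67.3    3.2]
```

Request:
arm_command(rotation=[[0,0,0],[0,0,0],[0,0,0],[0,0,0],[0,0,0]], translation=[[-1.6,0,0.18],[-3.2,0,0.36],[-3.2,0,0.36],[-3.2,0,0.36],[-3.2,0,0.36]], grip=[1,1,1,1,1])

```text
clock: 2.65
tcp_pos: [516.5, -101.2, 350.5]
tool_rot: [-0.503, 0.497, -0.496, 0.503]
wrist_force: [-0.1, -0.3, -0.2]
gripper_width: 1.0
```

Request:
arm_command(rotation=[[0,0,0],[0,0,0],[0,0,0],[0,0,0],[0,0,0]], translation=[[-3.2,0,0.36],[-3.2,0,0.36],[-3.2,0,0.36],[-3.2,0,0.36],[-3.2,0,0.36]], grip=[1,1,1,1,1])

```text
clock: 3.07
tcp_pos: [531.5, 59.3, 350.6]
tool_rot: [0.503, -0.497, 0.496, -0.503]
wrist_force: [0.4, -0.1, 1.3]
gripper_width: 1.004
```

Request:
arm_command(rotation=[[0,0,0],[0,0,0],[0,0,0],[0,0,0],[0,0,0]], translation=[[-3.2,0,0.36],[-3.2,0,0.36],[-3.2,0,0.36],[-1.6,0,0.18],[0,0,0]], grip=[1,1,1,1,1])

```text
clock: 3.48
tcp_pos: [542.0, 172.7, 350.2]
tool_rot: [-0.505, 0.496, -0.495, 0.505]
wrist_force: [-1.7, -0.1, 0.1]
gripper_width: 1.001
```

```bash
python3 - <<'E'
from h import *
st(); im=cam('wrist'); save(im,'w2.png'); B=(400,750,-30,400)
def sep(a,b): return np.degrees(np.arctan2(*(b-a)[::-1]))
for c in('blue','yellow','red'):
    ms,P=blobs(im,c,74,95,B,20); ls,_=blobs(im,c,40,56,B,8)
    for m in ms: print(c,'grip',rect(im,m,83),m.sum(),'z',np.median(P[m>0][:,2]).round(1))
    for m in ls: print('   low',rect(im,m,48),m.sum())
P=depthpts(im); hsv=cv2.cvtColor(im['frame'],cv2.COLOR_RGB2HSV)
w=((P[...,2]>40)&(P[...,2]<56)&(P[...,0]>400)&(P[...,0]<750)&(P[...,1]>-30)&(P[...,1]<400)).astype(np.uint8)
k,l,s,_=cv2.connectedComponentsWithStats(w)
for i in range(1,k):
    if s[i,4]>300: print('body',rect(im,(l==i).astype(np.uint8),48),s[i,4])
E
```

```text
t 3.48 tcp [542.  172.7 350.2] yaw 0.0182 tilt -1.0 q [0.1  0.37 1.03 0.   1.74 0.08] F [-1.7 -0.1  0.1] g 1.001
blue grip [539.8 322.8  42.8  27.1 -18.4] 812 z 83.9
   low [577.8 311.3  18.1  14.2  70.9] 156
yellow grip [662.1 168.6  42.8  28.2  64.4] 628 z 84.0
   low [681.5 203.4  18.4  14.5 -26.1] 135
   low [651.   34.2  26.6   4.5  23.8] 19
red grip [469.9  52.4  43.5  29.6 -42.4] 435 z 83.7
   low [498.3  21.8  16.6  14.5  42.7] 92
body [539.4 323.3 119.7  61.  -19. ] 2944
body [687.3 299.5  74.   49.   63.6] 2100
body [662.8 168.3 119.4  65.6  64.1] 1948
body [469.8  52.1 108.9  66.5 -42.5] 1873
```

View pics/w2.png

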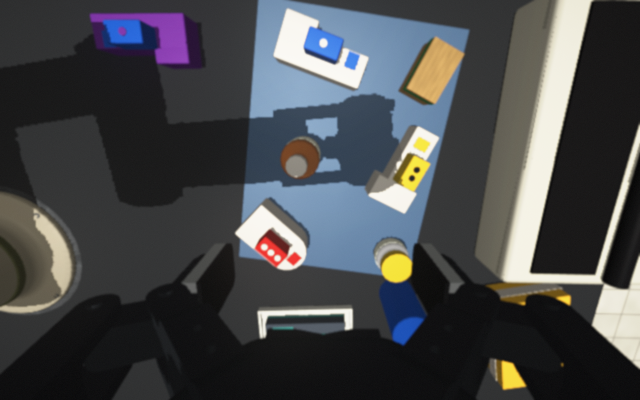

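Request:
arm_command(rotation=[[0,0,0],[0,0,0],[0,0,0],[0,0,0],[0,0,0]], translation=[[-2,1.5,0.03],[-3,3,0.03],[-3,3,0.03],[-3,3,0.03],[-3,3,0.03]], grip=[1,1,1,1,1])

```text
clock: 3.95
tcp_pos: [541.6, 307.2, 216.7]
tool_rot: [-0.503, 0.497, -0.497, 0.503]
wrist_force: [0.9, -0.5, 0.5]
gripper_width: 1.001
```

Request:
arm_command(rotation=[[0,0,0],[0,0.115,0],[0,0.115,0],[0,0.115,0],[0,0,0]], translation=[[-1,2.5,0],[0,2,0],[0,2,0],[0,0,0],[0,0,0]], grip=[1,1,1,1,1])

```text
clock: 4.37
tcp_pos: [541.4, 315.9, 151.6]
tool_rot: [-0.411, 0.576, -0.576, 0.409]
wrist_force: [-0.3, -0.1, 0.4]
gripper_width: 0.996
```

```bash
python3 - <<'E'
from h import *
to((541,323,73),-0.326); im=cam('wrist')
ms,P=blobs(im,'blue',74,95,(400,650,250,400),20)
for m in ms: print('grip',rect(im,m,83),m.sum())
E
```

```text
t 4.37 tcp [541.4 315.9 151.6] yaw -0.3347 tilt -1.0 q [ 0.34  0.59  1.22 -0.    1.33  0.67] F [-0.3 -0.1  0.4] g 0.996
shift cm [-0.67  7.86 -0.25] turn_y -0.009
grip [539.7 325.4  42.6  27.  -19.2] 2205
```

Request:
arm_command(rotation=[[0,0,0],[0,0,0],[0,0,0],[0,0,0],[0,0,0]], translation=[[-0.4,1.5,-0.12],[-0.4,2,-0.12],[0,2,0],[0,1.6,0],[0,0.75,0]], grip=[1,1,1,1,1])

```text
clock: 4.83
tcp_pos: [541.8, 324.6, 73.2]
tool_rot: [-0.413, 0.575, -0.574, 0.412]
wrist_force: [-0.3, -0.4, -0.4]
gripper_width: 0.999
```

Request:
arm_command(rotation=[[0,0,0],[0,0,0],[0,0,0],[0,0,0],[0,0,0]], translation=[[0,0,0],[0,0,0],[0,0,0],[0,0,0],[0,0,0]], grip=[1,0.6,0.4,0.3,0.3], squeeze=60)

```text
clock: 5.25
tcp_pos: [542.3, 325.6, 75.8]
tool_rot: [-0.411, 0.575, -0.575, 0.412]
wrist_force: [1.5, 0.3, -3.0]
gripper_width: 0.503
```

Request:
arm_command(rotation=[[0,0,0],[0,0,0],[0,0,0],[0,0,0],[0,0,0]], translation=[[0,0,0],[0,0,0],[0,0,0],[0,0,0],[0,0,0]], grip=[0,0,0,0,0])

```text
clock: 5.67
tcp_pos: [542.3, 325.6, 75.7]
tool_rot: [0.411, -0.575, 0.575, -0.412]
wrist_force: [-1.5, 0.8, 7.2]
gripper_width: 0.5
```

```bash
python3 - <<'E'
from h import *
st(); im=cam('wrist')
ms,P=blobs(im,'blue',74,95,(400,650,250,400),20)
for m in ms: print('grip',rect(im,m,83),m.sum())
for n in('top','scene'):
    im=cam(n)
    for m in blobs(im,'blue',40,58,(400,650,250,400),5)[0]: print(n,'label',rect(im,m,48),m.sum())
E
```

```text
t 5.67 tcp [542.3 325.6  75.7] yaw -0.3278 tilt -1.0 q [0.35 0.68 1.29 0.   1.17 0.68] F [-1.5  0.8  7.2] g 0.5
grip [542.1 325.9  44.   29.3 -18.9] 5560
scene label [579.1 309.4  15.9  12.6  81.2] 26
```

Request:
arm_command(rotation=[[0,0,0],[0,0,0],[0,0,0],[0,0,0],[0,0,0]], translation=[[0,-0.5,0],[0,-1,0],[0,-2,0],[0,-3,0],[0,-3,0]], grip=[0,0,0,0,0])

```text
clock: 6.23
tcp_pos: [541.6, 324.9, 170.2]
tool_rot: [-0.412, 0.575, -0.575, 0.411]
wrist_force: [0.3, 0.3, -4.4]
gripper_width: 0.499
```

Request:
arm_command(rotation=[[0,0,0],[0,0,0],[0,0,0],[0,0,0],[0,0,0]], translation=[[0,-3,0],[0,-3,0],[0,-3,0],[0,-2,0],[1,0,0.31]], grip=[0,0,0,0,0])

```text
clock: 6.65
tcp_pos: [542.4, 315.9, 284.4]
tool_rot: [0.409, -0.574, 0.575, -0.415]
wrist_force: [-0.5, -0.3, -4.4]
gripper_width: 0.503
```

Request:
arm_command(rotation=[[0,0,0],[0,0,0],[0,0,0],[0,0,0],[0,0,0]], translation=[[2,0,0.61],[3,0,0.92],[3,0,0.92],[3,0,0.92],[3,0,0.92]], grip=[0,0,0,0,0])

```text
clock: 7.07
tcp_pos: [536.2, 166.3, 277.7]
tool_rot: [-0.413, 0.575, -0.575, 0.411]
wrist_force: [1.2, -0.2, -3.6]
gripper_width: 0.502
```

Request:
arm_command(rotation=[[0,0,0],[0,0,0],[0,0,0],[0,0,0],[0,0,0]], translation=[[3,0,0.92],[3,0,0.92],[3,0,0.92],[3,0,0.92],[3,0,0.92]], grip=[0,0,0,0,0])

```text
clock: 7.48
tcp_pos: [531.2, 9.6, 277.9]
tool_rot: [-0.412, 0.576, -0.574, 0.411]
wrist_force: [0.1, 0.1, -4.2]
gripper_width: 0.504
```

Request:
arm_command(rotation=[[0,0,0],[0,0,0],[0,0,0],[0,0,0],[0,0,0]], translation=[[3,0,0.92],[3,0,0.92],[3,0,0.92],[3,0,0.92],[3,0,0.92]], grip=[0,0,0,0,0])

```text
clock: 7.9
tcp_pos: [526.3, -147.0, 277.8]
tool_rot: [-0.412, 0.576, -0.574, 0.411]
wrist_force: [0.8, 0.7, -3.3]
gripper_width: 0.501
```

Request:
arm_command(rotation=[[0,0,0],[0,0,0],[0,0,0],[0,0,0],[0,-0.06,0]], translation=[[3,0,0.92],[3,0,0.92],[3,0,0.92],[2,0,0.61],[1,0,0.31]], grip=[0,0,0,0,0])

```text
clock: 8.32
tcp_pos: [522.3, -273.7, 277.2]
tool_rot: [-0.428, 0.564, -0.562, 0.427]
wrist_force: [-0.0, -0.2, -4.6]
gripper_width: 0.501
```

Request:
arm_command(rotation=[[0,-0.1,0],[0,-0.1,0],[0,-0.1,0],[0,0,0],[0,0,0]], translation=[[0,0,0],[0,0,0],[0,0,0],[0,0,0],[0,0,0]], grip=[0,0,0,0,0])

```text
clock: 8.73
tcp_pos: [523.1, -270.7, 278.1]
tool_rot: [0.507, -0.494, 0.492, -0.507]
wrist_force: [-0.5, -0.2, -5.3]
gripper_width: 0.502
```

```bash
cat >> h.py <<'E'
def quad(im,m,z):
    c=max(cv2.findContours(m,cv2.RETR_EXTERNAL,cv2.CHAIN_APPROX_NONE)[0],key=cv2.contourArea)
    q=cv2.approxPolyDP(c,3,True).reshape(-1,2); return q.tolist(),world(im,q,z)[:,:2].round(1).tolist()
E
python3 - <<'E'
from h import *
st(); im=cam('wrist'); save(im,'w3.png')
for b in blobs(im,'teal',0,25,(400,640,-430,-70),100)[0]: print('teal',rect(im,b,12),*quad(im,b,12)[1])
E
```

```text
t 8.73 tcp [ 523.1 -270.7  278.1] yaw 0.0287 tilt -1.0 q [-0.68  0.43  1.13 -0.    1.58 -0.71] F [-0.5 -0.2 -5.3] g 0.502
teal [ 516.9 -151.8  129.3   70.2    1.7] [452.1, -120.7] [455.6, -188.7] [495.7, -187.5] [496.8, -172.1] [581.1, -168.6] [578.0, -126.9] [497.6, -132.4] [492.6, -118.4]
teal [ 521.5 -245.6  128.8   67.2    2.6] [456.3, -215.4] [459.2, -280.3] [586.1, -275.3] [584.1, -228.2] [507.8, -231.6] [503.6, -212.9]
teal [ 532.7 -311.5   82.2   11.3    1.6] [573.9, -316.0] [555.5, -305.2] [491.5, -308.4] [493.0, -318.3]
```

View pics/w3.png

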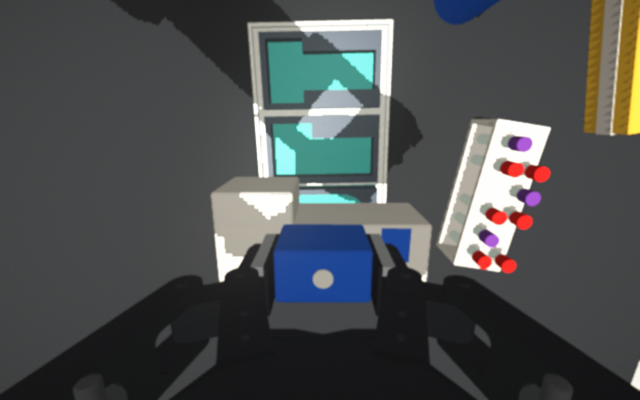

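Request:
arm_command(rotation=[[0,-0.018,0],[0,0,0],[0,0,0],[0,0,0],[0,0,0]], translation=[[-0.7,1,0.04],[-1,2,0.06],[-1,3,0.05],[-0.14,3,0],[0,3,0]], grip=[0,0,0,0,0])

```text
clock: 9.2
tcp_pos: [523.7, -241.4, 158.1]
tool_rot: [-0.512, 0.488, -0.488, 0.512]
wrist_force: [0.6, -1.3, -4.7]
gripper_width: 0.505
```

Request:
arm_command(rotation=[[0,0,0],[0,0,0],[0,0,0],[0,0,0],[0,0,0]], translation=[[0,2,0],[0,1.5,0],[0,0.5,0],[0,0,0],[0,0,0]], grip=[0,0,0,0,0])

```text
clock: 9.62
tcp_pos: [524.4, -242.5, 120.0]
tool_rot: [-0.512, 0.487, -0.488, 0.512]
wrist_force: [0.2, 0.2, -4.5]
gripper_width: 0.503
```

```bash
python3 - <<'E'
from h import *
to((523.9,-242.3,85),0.047)
a=cam('scene'); b=cam('wrist')
A=cv2.resize(a['frame'][150:235,140:270],(780,510),interpolation=cv2.INTER_CUBIC)
cv2.imwrite('pics/s3.png',A[:,:,::-1]); save(b,'w4.png')
E
```

```text
t 9.62 tcp [ 524.4 -242.5  120. ] yaw 0.049 tilt -1.0 q [-0.64  0.55  1.41 -0.    1.18 -0.69] F [ 0.2  0.2 -4.5] g 0.503
shift cm [-0.03  3.5  -0.05] turn_y 0.002
```

View pics/s3.png

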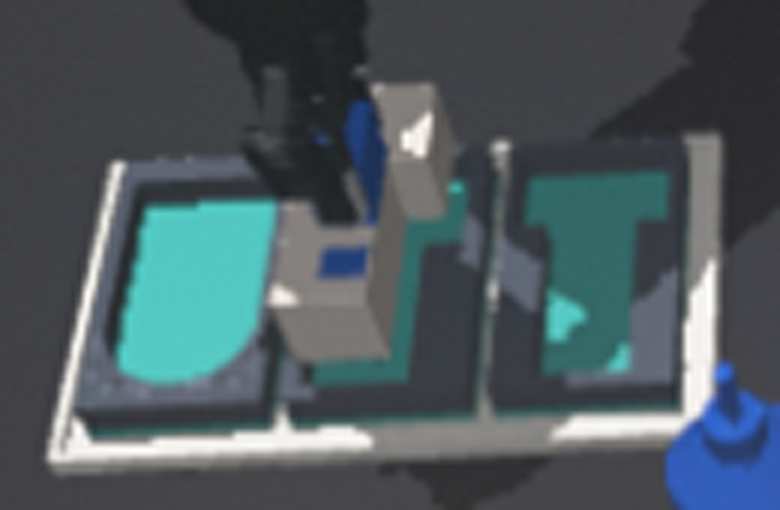

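Scene view: the L pack hangs about 17 mm above the middle (L) pocket, with the same orientation. I'm lowering it slowly and checking the wrist force.

Request:
arm_command(rotation=[[0,0,0],[0,0,0],[0,0,0],[0,0,0],[0,0,0]], translation=[[0,0.5,-0.05],[0,0.6,0],[0,0.6,0],[0,0.4,0],[0,0,0]], grip=[0,0,0,0,0])

```text
clock: 10.13
tcp_pos: [523.2, -242.0, 97.1]
tool_rot: [0.512, -0.488, 0.487, -0.512]
wrist_force: [-0.8, 0.6, -4.2]
gripper_width: 0.5
```

```bash
python3 - <<'E'
from h import *
st()
E
```

```text
t 10.13 tcp [ 523.2 -242.    97.1] yaw 0.0499 tilt -1.0 q [-0.64  0.58  1.44 -0.    1.13 -0.69] F [-0.8  0.6 -4.2] g 0.5
```

Request:
arm_command(rotation=[[0,0,0],[0,0,0],[0,0,0],[0,0,0],[0,0,0]], translation=[[0,0.4,0],[0,0.4,0],[0,0.25,0],[0,0.1,0],[0,0,0]], grip=[0,0,0,0,0])

```text
clock: 10.55
tcp_pos: [523.6, -242.3, 86.5]
tool_rot: [0.512, -0.487, 0.487, -0.512]
wrist_force: [-0.8, -0.3, -4.6]
gripper_width: 0.502
```

Request:
arm_command(rotation=[[0,0,0],[0,0,0],[0,0,0]], translation=[[0,0.1,0],[0,0.1,0],[0,0,0]], grip=[0,0,0])

```text
clock: 10.8
tcp_pos: [523.7, -242.4, 84.8]
tool_rot: [-0.512, 0.487, -0.487, 0.512]
wrist_force: [-0.2, -0.1, -3.6]
gripper_width: 0.505
```

Request:
arm_command(rotation=[[0,0,0],[0,0,0],[0,0,0]], translation=[[0,0.08,0],[0,0.05,0],[0,0,0]], grip=[0,0,0])

```text
clock: 11.05
tcp_pos: [523.7, -242.4, 84.7]
tool_rot: [0.512, -0.487, 0.488, -0.512]
wrist_force: [-3.0, 0.6, 6.4]
gripper_width: 0.502
```

Request:
arm_command(rotation=[[0,0,0],[0,0,0],[0,0,0],[0,0,0],[0,0,0]], translation=[[0,0,0],[0,0,0],[0,0,0],[0,0,0],[0,0,0]], grip=[0.55,0.65,0.8,1,1])

```text
clock: 11.47
tcp_pos: [523.7, -242.3, 83.5]
tool_rot: [-0.512, 0.487, -0.487, 0.512]
wrist_force: [0.1, 0.2, -0.5]
gripper_width: 1.003
```

Request:
arm_command(rotation=[[0,0,0],[0,0,0],[0,0,0],[0,0,0],[0,0,0]], translation=[[0,0,0],[0,-1,0],[0,-2,0],[0,-3,0],[0,-3.5,0]], grip=[1,1,1,1,1])

```text
clock: 11.88
tcp_pos: [523.1, -241.9, 179.1]
tool_rot: [0.512, -0.488, 0.486, -0.512]
wrist_force: [0.6, -0.4, -0.0]
gripper_width: 0.999
```

Request:
arm_command(rotation=[[0,0,0],[0,0,0],[0,0,0],[0,0,0],[0,0,0]], translation=[[0,-3.5,0],[0,-3.5,0],[0,-2.5,0],[0,-1,0],[0,0,0]], grip=[1,1,1,1,1])

```text
clock: 12.3
tcp_pos: [524.1, -242.6, 287.2]
tool_rot: [-0.512, 0.485, -0.49, 0.513]
wrist_force: [0.6, 0.5, -0.2]
gripper_width: 1.0
```

```bash
python3 - <<'E'
from h import *
st()
for n in ('scene','wrist'):
    im=cam(n); ms,P=blobs(im,'blue',74,110,(400,640,-300,-180),20)
    for m in ms: print(n,'grip',rect(im,m,92),m.sum(),'z',np.median(P[m>0][:,2]))
    b=(P[...,2]>40)&(P[...,2]<70)&(abs(P[...,0]-523)<70)&(abs(P[...,1]+243)<40); X=P[b]
    c=np.linalg.lstsq(np.c_[X[:,:2]-[523,-243],np.ones(len(X))],X[:,2],rcond=None)[0]; print('body top plane slope, z',c.round(3),len(X))
E
```

```text
t 12.3 tcp [ 524.1 -242.6  287.2] yaw 0.05 tilt -0.99998 q [-0.64  0.41  1.15  0.    1.58 -0.69] F [ 0.6  0.5 -0.2] g 1.0
scene grip [ 534.4 -240.9   53.8   28.5    2.2] 158 z 90.12084571379751
body top plane slope, z [-2.5000e-02 -6.3000e-02  5.4815e+01] 564
wrist grip [ 523.5 -242.4   41.6   26.7    2.8] 870 z 92.80760571831243
body top plane slope, z [-2.0000e-03 -3.3000e-02  5.7444e+01] 2980
```

Request:
arm_command(rotation=[[0,0,0],[0,0,0],[0,0,0],[0,0,0],[0,0,0]], translation=[[-1.5,0,0.6],[-2.9,0,1.15],[-2.9,0,1.15],[-2.9,0,1.15],[-2.9,0,1.15]], grip=[1,1,1,1,1])

```text
clock: 12.82
tcp_pos: [568.8, -107.4, 281.9]
tool_rot: [0.513, -0.489, 0.486, -0.512]
wrist_force: [0.6, -0.2, 0.1]
gripper_width: 0.998
```

Request:
arm_command(rotation=[[0,0,0],[0,0,0],[0,0,0],[0,0,0],[0,0,0]], translation=[[-2.9,0,1.15],[-2.9,0,1.15],[-2.9,0,1.15],[-2.9,0,1.15],[-2.9,0,1.15]], grip=[1,1,1,1,1])

```text
clock: 13.23
tcp_pos: [619.1, 40.5, 281.8]
tool_rot: [0.513, -0.488, 0.486, -0.512]
wrist_force: [0.8, -0.8, 1.2]
gripper_width: 0.999
```

Request:
arm_command(rotation=[[0,0,0],[0,0,0],[0,0,0],[0,0,0],[0,-0.11,0]], translation=[[-2.9,0,1.15],[-2.9,0,1.15],[-2.9,0,1.15],[-2.9,0,1.15],[-1.5,0,0.6]], grip=[1,1,1,1,1])

```text
clock: 13.65
tcp_pos: [664.6, 175.5, 281.1]
tool_rot: [0.539, -0.459, 0.457, -0.538]
wrist_force: [0.3, 0.4, 0.2]
gripper_width: 0.996
```

Request:
arm_command(rotation=[[0,-0.12,0],[0,-0.12,0],[0,-0.12,0],[0,-0.12,0],[0,-0.12,0]], translation=[[0,0,0],[0,0,0],[0,0,0],[0,0,0],[0,0,0]], grip=[1,1,1,1,1])

```text
clock: 14.07
tcp_pos: [664.3, 172.3, 281.5]
tool_rot: [0.651, -0.278, 0.276, -0.65]
wrist_force: [1.1, -0.5, 0.4]
gripper_width: 0.999
```

Request:
arm_command(rotation=[[0,-0.12,0],[0,-0.12,0],[0,-0.12,0],[0,0,0],[0,0,0]], translation=[[0,0,0],[0,0,0],[0,0,0],[0,0,0],[0,0,0]], grip=[1,1,1,1,1])

```text
clock: 14.48
tcp_pos: [664.4, 172.3, 282.1]
tool_rot: [0.689, -0.16, 0.158, -0.689]
wrist_force: [0.4, 0.3, 0.2]
gripper_width: 1.001
```

```bash
python3 - <<'E'
from h import *
to((665,170,150),1.122); im=cam('wrist')
for m in blobs(im,'yellow',70,95,(560,750,80,260),20)[0]: print('grip',rect(im,m,83),m.sum())
P=depthpts(im); w=((P[...,2]>40)&(P[...,2]<56)&(abs(P[...,0]-663)<90)&(abs(P[...,1]-168)<80)).astype(np.uint8)
k,l,s,_=cv2.connectedComponentsWithStats(w)
for i in range(1,k):
    if s[i,4]>300: print('body',rect(im,(l==i).astype(np.uint8),48),s[i,4])
E
```

```text
t 14.48 tcp [664.4 172.3 282.1] yaw 1.1164 tilt -1.0 q [ 0.08  0.62  0.78  0.    1.73 -1.03] F [0.4 0.3 0.2] g 1.001
shift cm [ 0.18 13.21 -0.16] turn_y -0.006
grip [662.8 168.3  43.4  27.2  63.9] 861
body [663.6 167.8 119.8  63.5  64. ] 2591
```

Request:
arm_command(rotation=[[0,0,0],[0,0,0],[0,0,0],[0,0,0],[0,0,0]], translation=[[0,2,-0.1],[0,3,-0.1],[0,3.5,0],[0,3,0],[0,1.5,0]], grip=[1,1,1,1,1])

```text
clock: 14.95
tcp_pos: [662.1, 170.3, 148.7]
tool_rot: [0.69, -0.162, 0.157, -0.688]
wrist_force: [0.2, 0.6, -0.1]
gripper_width: 1.0
```

Request:
arm_command(rotation=[[0,0,0],[0,0,0],[0,0,0]], translation=[[0,0.5,0],[0,0,0],[0,0,0]], grip=[1,1,1])

```text
clock: 15.2
tcp_pos: [664.2, 170.5, 149.5]
tool_rot: [-0.689, 0.158, -0.159, 0.689]
wrist_force: [0.2, -0.5, 0.7]
gripper_width: 1.001
```

```bash
python3 - <<'E'
from h import *
to((664,170.5,75),1.122); im=cam('wrist')
for m in blobs(im,'yellow',70,95,(560,750,80,260),20)[0]: print('grip',rect(im,m,83),m.sum())
E
```

```text
t 15.2 tcp [664.2 170.5 149.5] yaw 1.1188 tilt -1.0 q [ 0.08  0.69  1.03  0.    1.42 -1.04] F [ 0.2 -0.5  0.7] g 1.001
shift cm [-0.03  7.45 -0.02] turn_y -0.003
grip [661.4 168.9  43.6  28.7  64. ] 2292
```

Request:
arm_command(rotation=[[0,0,0],[0,0,0],[0,0,0],[0,0,0],[0,0,0]], translation=[[-0.06,1.5,0],[-0.07,2,0],[0,2,0],[0,1.3,0],[0,0.5,0]], grip=[1,1,1,1,1])

```text
clock: 15.67
tcp_pos: [662.4, 171.1, 74.8]
tool_rot: [0.689, -0.158, 0.158, -0.689]
wrist_force: [-0.1, -0.0, -0.1]
gripper_width: 0.996
```

Request:
arm_command(rotation=[[0,0,0],[0,0,0],[0,0,0],[0,0,0],[0,0,0]], translation=[[0,0,0],[0,0,0],[0,0,0],[0,0,0],[0,0,0]], grip=[1,0.6,0.5,0.3,0.3])

```text
clock: 16.08
tcp_pos: [663.1, 171.0, 77.1]
tool_rot: [-0.689, 0.157, -0.159, 0.689]
wrist_force: [0.9, -0.2, -3.2]
gripper_width: 0.506
```

Request:
arm_command(rotation=[[0,0,0],[0,0,0],[0,0,0],[0,0,0]], translation=[[0,0,0],[0,0,0],[0,0,0],[0,0,0]], grip=[0,0,0,0])

```text
clock: 16.42
tcp_pos: [663.2, 171.0, 76.9]
tool_rot: [-0.689, 0.157, -0.159, 0.689]
wrist_force: [-0.6, -0.6, 6.0]
gripper_width: 0.501
```

```bash
python3 - <<'E'
from h import *
s,M=st(); im=cam('wrist')
for m in blobs(im,'yellow',70,95,(560,750,80,260),20)[0]:
    r=rect(im,m,83); print('grip',r,m.sum(),'tool-frame off (x,z)',(M.T@(np.r_[r[:2],s['tcp_pos'][2]]-s['tcp_pos'])).round(1)); print(quad(im,m,83)[0])
E
```

```text
t 16.42 tcp [663.2 171.   76.9] yaw 1.1199 tilt -1.0 q [ 0.08  0.76  1.11 -0.    1.26 -1.04] F [-0.6 -0.6  6. ] g 0.501
grip [661.5 171.1  43.5  31.5  64.1] 5502 tool-frame off (x,z) [-1.6 -0.  -0.7]
[[367, 238], [279, 238], [273, 251], [275, 296], [292, 300], [369, 299], [372, 252]]
```

Request:
arm_command(rotation=[[0,0,0],[0,0,0],[0,0,0],[0,0,0],[0,0,0]], translation=[[0,-0.5,0],[0,-1,0],[0,-2,0],[0,-3,0],[0,-3,0]], grip=[0,0,0,0,0])

```text
clock: 16.88
tcp_pos: [662.0, 171.0, 171.4]
tool_rot: [0.689, -0.159, 0.157, -0.689]
wrist_force: [1.1, -0.2, -1.9]
gripper_width: 0.507
```

Request:
arm_command(rotation=[[0,0,0],[0,0,0],[0,0,0],[0,0,0],[0,0,0]], translation=[[0,-3,0],[0,-3,0],[0,-3,0],[0,-2.2,0],[0,0,-1]], grip=[0,0,0,0,0])

```text
clock: 17.3
tcp_pos: [659.1, 163.2, 288.6]
tool_rot: [-0.688, 0.154, -0.161, 0.691]
wrist_force: [1.3, -0.5, -2.0]
gripper_width: 0.505
```

Request:
arm_command(rotation=[[0,0,0],[0,0,0],[0,0,0],[0,0,0],[0,0,0]], translation=[[0.1,0,-2],[0.1,0,-3],[0.1,0,-3],[0.1,0,-3],[0.1,0,-3]], grip=[0,0,0,0,0])

```text
clock: 17.72
tcp_pos: [600.6, 32.9, 283.0]
tool_rot: [-0.689, 0.158, -0.158, 0.689]
wrist_force: [0.5, -0.7, -1.5]
gripper_width: 0.503
```

Request:
arm_command(rotation=[[0,0,0],[0,0,0],[0,0,0],[0,0,0],[0,0,0]], translation=[[0.1,0,-3],[0.1,0,-3],[0.1,0,-3],[0.1,0,-3],[0.1,0,-3]], grip=[0,0,0,0,0])

```text
clock: 18.13
tcp_pos: [539.8, -104.4, 283.1]
tool_rot: [-0.689, 0.158, -0.158, 0.689]
wrist_force: [0.8, 0.4, -2.3]
gripper_width: 0.504
```

Request:
arm_command(rotation=[[0,0,0],[0,0,0],[0,0.08,0],[0,0.115,0],[0,0.115,0]], translation=[[0,0,-3],[0,0,-2.2],[0,0,0],[0,0,0],[0,0,0]], grip=[0,0,0,0,0])

```text
clock: 18.55
tcp_pos: [517.7, -150.5, 283.1]
tool_rot: [-0.656, 0.265, -0.265, 0.656]
wrist_force: [-1.1, 0.4, -1.9]
gripper_width: 0.502
```

Request:
arm_command(rotation=[[0,0.115,0],[0,0.115,0],[0,0.115,0],[0,0.115,0],[0,0.115,0]], translation=[[0,0,0],[0,0,0],[0,0,0],[0,0,0],[0,0,0]], grip=[0,0,0,0,0])

```text
clock: 18.97
tcp_pos: [517.9, -150.0, 283.0]
tool_rot: [-0.554, 0.44, -0.44, 0.554]
wrist_force: [-1.0, 0.8, -3.1]
gripper_width: 0.5
```

Request:
arm_command(rotation=[[0,0.115,0],[0,0.07,0],[0,0,0],[0,0,0]], translation=[[0,0,0],[0,0,0],[0,0,0],[0,0,0]], grip=[0,0,0,0])

```text
clock: 19.3
tcp_pos: [518.1, -150.0, 282.9]
tool_rot: [-0.513, 0.487, -0.487, 0.513]
wrist_force: [0.5, 0.7, -1.6]
gripper_width: 0.505
```

```bash
python3 - <<'E'
from h import *
to((519.3,-150.6,120),0.048)
E
```

```text
t 19.3 tcp [ 518.1 -150.   282.9] yaw 0.0524 tilt -1.0 q [-0.5   0.34  1.26  0.    1.54 -0.55] F [ 0.5  0.7 -1.6] g 0.505
shift cm [ 0.06 16.29  0.12] turn_y 0.004
```

Request:
arm_command(rotation=[[0,0.004,0],[0,0,0],[0,0,0],[0,0,0],[0,0,0]], translation=[[0.06,1.5,0.12],[0,3,0],[0,3.5,0],[0,3,0],[0,2.5,0]], grip=[0,0,0,0,0])

```text
clock: 19.72
tcp_pos: [518.8, -150.3, 145.7]
tool_rot: [0.512, -0.488, 0.487, -0.512]
wrist_force: [-0.0, -0.7, -3.1]
gripper_width: 0.501
```

Request:
arm_command(rotation=[[0,0,0],[0,0,0],[0,0,0],[0,0,0],[0,0,0]], translation=[[0,1.5,0],[0,1,0],[0,0.5,0],[0,0,0],[0,0,0]], grip=[0,0,0,0,0])

```text
clock: 20.13
tcp_pos: [519.9, -150.9, 118.3]
tool_rot: [-0.511, 0.488, -0.489, 0.512]
wrist_force: [0.7, -0.5, -3.0]
gripper_width: 0.505
```

```bash
python3 - <<'E'
from h import *
to((519.3,-150.6,98),0.048)
a=cam('scene')
A=cv2.resize(a['frame'][150:235,140:270],(780,510),interpolation=cv2.INTER_CUBIC)
cv2.imwrite('pics/s4.png',A[:,:,::-1])
E
```

```text
t 20.13 tcp [ 519.9 -150.9  118.3] yaw 0.0467 tilt -1.0 q [-0.5   0.5   1.52 -0.    1.12 -0.55] F [ 0.7 -0.5 -3. ] g 0.505
shift cm [-0.03  2.03 -0.06] turn_y -0.001
```

View pics/s4.png

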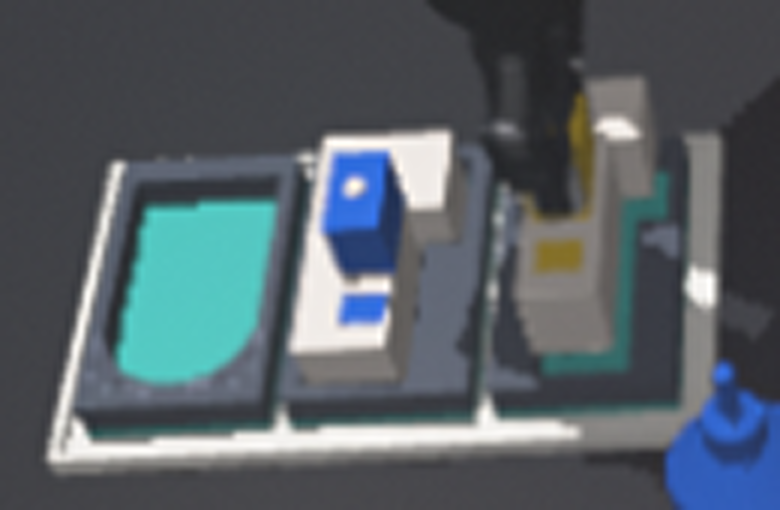

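The L pack sits home and level in the middle nest, with its blue grip at crop (365,205). The T pack hangs over the right-hand T pocket in matching orientation. I'm lowering it.

Request:
arm_command(rotation=[[0,0,0],[0,0,0],[0,0,0],[0,0,0],[0,0,0]], translation=[[0,0.5,-0.03],[0,0.6,0],[0,0.6,0],[0,0.3,0],[0,0,0]], grip=[0,0,0,0,0])

```text
clock: 20.6
tcp_pos: [518.8, -150.5, 96.5]
tool_rot: [0.512, -0.489, 0.488, -0.511]
wrist_force: [-0.5, 0.1, -2.8]
gripper_width: 0.506
```

Request:
arm_command(rotation=[[0,0,0],[0,0,0],[0,0,0],[0,0,0],[0,0,0]], translation=[[0,0.3,0],[0,0.35,0],[0,0.2,0],[0,0.1,0],[0,0,0]], grip=[0,0,0,0,0])

```text
clock: 21.02
tcp_pos: [519.1, -150.7, 87.8]
tool_rot: [0.511, -0.489, 0.488, -0.511]
wrist_force: [0.2, 0.9, -2.6]
gripper_width: 0.507
```

Request:
arm_command(rotation=[[0,0,0],[0,0,0],[0,0,0]], translation=[[0,0.06,0],[0,0.06,0],[0,0,0]], grip=[0,0,0])

```text
clock: 21.27
tcp_pos: [519.1, -150.7, 86.8]
tool_rot: [-0.511, 0.488, -0.488, 0.511]
wrist_force: [-0.5, 1.1, -3.4]
gripper_width: 0.504
```

Request:
arm_command(rotation=[[0,0,0],[0,0,0],[0,0,0]], translation=[[0,0.06,0],[0,0.06,0],[0,0,0]], grip=[0,0,0])

```text
clock: 21.52
tcp_pos: [519.2, -150.7, 86.0]
tool_rot: [-0.511, 0.488, -0.489, 0.511]
wrist_force: [-1.7, 0.9, 2.4]
gripper_width: 0.508
```

Request:
arm_command(rotation=[[0,0,0],[0,0,0],[0,0,0]], translation=[[0,0.05,0],[0,0,0],[0,0,0]], grip=[0,0,0])

```text
clock: 21.77
tcp_pos: [519.2, -150.7, 85.9]
tool_rot: [-0.511, 0.488, -0.489, 0.511]
wrist_force: [-3.2, 1.9, 7.4]
gripper_width: 0.504
```

Request:
arm_command(rotation=[[0,0,0],[0,0,0],[0,0,0],[0,0,0],[0,0,0]], translation=[[0,0,0],[0,0,0],[0,0,0],[0,0,0],[0,0,0]], grip=[0.55,0.65,0.8,1,1])

```text
clock: 22.18
tcp_pos: [519.2, -150.8, 85.0]
tool_rot: [0.511, -0.488, 0.488, -0.511]
wrist_force: [0.4, 0.2, 0.9]
gripper_width: 0.996
```

Request:
arm_command(rotation=[[0,0,0],[0,0,0],[0,0,0],[0,0,0],[0,0,0]], translation=[[0,0,0],[0,-1,0],[0,-2,0],[0,-3,0],[0,-3.5,0]], grip=[1,1,1,1,1])

```text
clock: 22.6
tcp_pos: [518.5, -150.4, 180.8]
tool_rot: [0.512, -0.489, 0.487, -0.511]
wrist_force: [0.4, -0.5, 0.2]
gripper_width: 1.002
```

Request:
arm_command(rotation=[[0,0,0],[0,0,0],[0,0,0],[0,0,0],[0,0,0]], translation=[[0,-3.5,0],[0,-3.5,0],[0,-2.5,0],[0,-1,0],[0,0,0]], grip=[1,1,1,1,1])

```text
clock: 23.02
tcp_pos: [519.6, -150.9, 288.6]
tool_rot: [-0.511, 0.486, -0.49, 0.512]
wrist_force: [-0.5, 0.6, 0.9]
gripper_width: 0.996
```

```bash
python3 - <<'E'
from h import *
st()
im=cam('wrist'); ms,P=blobs(im,'yellow',74,110,(400,640,-220,-90),20)
for m in ms: print('grip',rect(im,m,92),m.sum(),'z',np.median(P[m>0][:,2]))
b=(P[...,2]>40)&(P[...,2]<70)&(abs(P[...,0]-519)<70)&(abs(P[...,1]+151)<40); X=P[b]
print('body plane',np.linalg.lstsq(np.c_[X[:,:2]-[519,-151],np.ones(len(X))],X[:,2],rcond=None)[0].round(3),len(X))
E
```

```text
t 23.02 tcp [ 519.6 -150.9  288.6] yaw 0.0461 tilt -0.99998 q [-0.5   0.34  1.25  0.    1.55 -0.55] F [-0.5  0.6  0.9] g 0.996
grip [ 518.9 -151.6   42.1   28.2    2.5] 878 z 92.8197808770866
body plane [ 4.0000e-03 -3.7000e-02  5.7637e+01] 2725
```

Request:
arm_command(rotation=[[0,0,0],[0,0,0],[0,0,0],[0,0,0],[0,0,0]], translation=[[-1.5,0,-0.2],[-2.6,0,-0.46],[-2.6,0,-0.46],[-2.6,0,-0.46],[-2.6,0,-0.46]], grip=[1,1,1,1,1])

```text
clock: 23.48
tcp_pos: [492.1, -30.8, 283.7]
tool_rot: [0.512, -0.489, 0.487, -0.511]
wrist_force: [1.4, -0.7, -0.5]
gripper_width: 1.001
```

Request:
arm_command(rotation=[[0,0,0],[0,0,0],[0,0,0],[0,0,0],[0,0.11,0]], translation=[[-2.6,0,-0.46],[-2.6,0,-0.46],[-2.6,0,-0.46],[-1.1,0,-0.3],[0,0,0]], grip=[1,1,1,1,1])

```text
clock: 23.9
tcp_pos: [470.9, 57.8, 284.2]
tool_rot: [-0.485, 0.516, -0.514, 0.484]
wrist_force: [0.8, -0.2, -0.1]
gripper_width: 1.002
```

Request:
arm_command(rotation=[[0,0.115,0],[0,0.115,0],[0,0.115,0],[0,0.115,0],[0,0.115,0]], translation=[[0,0,0],[0,0,0],[0,0,0],[0,0,0],[0,0,0]], grip=[1,1,1,1,1])

```text
clock: 24.32
tcp_pos: [471.8, 55.5, 284.1]
tool_rot: [-0.317, 0.633, -0.632, 0.315]
wrist_force: [-0.4, -0.5, 0.3]
gripper_width: 0.999
```

Request:
arm_command(rotation=[[0,0.1,0],[0,0,0],[0,0,0]], translation=[[0,3,0],[0,3,0],[0,0,0]], grip=[1,1,1])

```text
clock: 24.57
tcp_pos: [469.6, 55.7, 220.0]
tool_rot: [-0.289, 0.649, -0.645, 0.282]
wrist_force: [-0.5, -0.3, -0.4]
gripper_width: 0.997
```

```bash
python3 - <<'E'
from h import *
to((472.4,55,150),-0.74); im=cam('wrist')
for m in blobs(im,'red',70,95,(400,560,-30,130),20)[0]: print('grip',rect(im,m,83),m.sum())
P=depthpts(im); w=((P[...,2]>40)&(P[...,2]<56)&(abs(P[...,0]-472)<80)&(abs(P[...,1]-55)<80)).astype(np.uint8)
k,l,s,_=cv2.connectedComponentsWithStats(w)
for i in range(1,k):
    if s[i,4]>300: print('body',rect(im,(l==i).astype(np.uint8),48),s[i,4])
E
```

```text
t 24.57 tcp [469.6  55.7 220. ] yaw -0.7392 tilt -0.99994 q [-0.13  0.28  1.55 -0.    1.33  0.61] F [-0.5 -0.3 -0.4] g 0.997
shift cm [-0.18  6.99  0.31] turn_y 0.001
grip [470.4  51.6  43.   27.4 -42.3] 1060
body [469.2  50.6 109.2  64.3 -42.3] 4512
```

```bash
python3 - <<'E'
from h import *
to((472,53,150),-0.739); im=cam('wrist')
for m in blobs(im,'red',70,95,(400,560,-30,130),20)[0]: print('grip',rect(im,m,83),m.sum())
E
```

```text
t 24.62 tcp [470.9  55.6 222.9] yaw -0.7385 tilt -0.99998 q [-0.13  0.28  1.54 -0.    1.33  0.61] F [0.1 0.6 0.8] g 1.004
shift cm [0.08 7.29 0.3 ] turn_y 0.0
grip [470.1  51.   42.8  27.7 -42.3] 1020
```

Request:
arm_command(rotation=[[0,0,0],[0,0,0],[0,0,0],[0,0,0],[0,0,0]], translation=[[0.16,1.5,0.12],[0.17,3,0.13],[0,3,0],[0,2.5,0],[0,2,0]], grip=[1,1,1,1,1])

```text
clock: 25.08
tcp_pos: [472.6, 51.1, 105.0]
tool_rot: [0.285, -0.646, 0.647, -0.286]
wrist_force: [0.6, 0.4, -0.8]
gripper_width: 0.999
```

Request:
arm_command(rotation=[[0,0,0],[0,0,0],[0,0,0],[0,0,0],[0,0,0]], translation=[[0,1.5,0],[0,0.9,0],[0,0.3,0],[0,0,0],[0,0,0]], grip=[1,1,1,1,1])

```text
clock: 25.5
tcp_pos: [472.8, 51.2, 79.2]
tool_rot: [0.285, -0.646, 0.647, -0.286]
wrist_force: [0.3, 0.5, 0.4]
gripper_width: 1.003
```

```bash
python3 - <<'E'
from h import *
s,M=st(); im=cam('wrist')
for m in blobs(im,'red',70,95,(400,560,-30,130),20)[0]:
    r=rect(im,m,83); print('grip',r,m.sum(),'tool off',(M.T@(np.r_[r[:2],s['tcp_pos'][2]]-s['tcp_pos'])).round(1))
E
```

```text
t 25.5 tcp [472.8  51.2  79.2] yaw -0.7388 tilt -1.0 q [-0.14  0.47  1.75  0.    0.93  0.6 ] F [0.3 0.5 0.4] g 1.003
grip [471.   52.4  43.3  31.  -42.5] 4792 tool off [ 0.3 -0.  -2.2]
```

Request:
arm_command(rotation=[[0,0,0],[0,0,0],[0,0,0]], translation=[[0.2,0.2,-0.2],[0,0,0],[0,0,0]], grip=[1,1,1])

```text
clock: 25.8
tcp_pos: [469.1, 51.1, 76.4]
tool_rot: [0.286, -0.647, 0.647, -0.286]
wrist_force: [0.5, -0.0, -0.0]
gripper_width: 1.001
```

Request:
arm_command(rotation=[[0,0,0],[0,0,0],[0,0,0],[0,0,0],[0,0,0]], translation=[[0,0,0],[0,0,0],[0,0,0],[0,0,0],[0,0,0]], grip=[0.7,0.6,0.5,0.3,0.3])

```text
clock: 26.22
tcp_pos: [469.4, 51.0, 76.4]
tool_rot: [0.286, -0.647, 0.647, -0.286]
wrist_force: [1.7, -1.2, 4.5]
gripper_width: 0.501
```

Request:
arm_command(rotation=[[0,0,0],[0,0,0],[0,0,0],[0,0,0]], translation=[[0,0,0],[0,0,0],[0,0,0],[0,0,0]], grip=[0,0,0,0])

```text
clock: 26.55
tcp_pos: [469.4, 51.0, 76.4]
tool_rot: [0.285, -0.647, 0.647, -0.286]
wrist_force: [-0.0, -0.1, 5.6]
gripper_width: 0.502
```

```bash
python3 - <<'E'
from h import *
s,M=st(); im=cam('wrist')
for m in blobs(im,'red',70,95,(400,560,-30,130),20)[0]:
    r=rect(im,m,83); print('grip',r,m.sum(),'tool off',(M.T@(np.r_[r[:2],s['tcp_pos'][2]]-s['tcp_pos'])).round(1))
E
```

```text
t 26.55 tcp [469.4  51.   76.4] yaw -0.739 tilt -1.0 q [-0.14  0.47  1.76 -0.    0.92  0.6 ] F [-0.  -0.1  5.6] g 0.502
grip [470.9  52.7  43.7  31.2 -42.4] 5131 tool off [-2.2  0.  -0. ]
```

Request:
arm_command(rotation=[[0,0,0],[0,0,0],[0,0,0],[0,0,0],[0,0,0]], translation=[[0,-0.5,0],[0,-1,0],[0,-2,0],[0,-3,0],[0,-3,0]], grip=[0,0,0,0,0])

```text
clock: 27.02
tcp_pos: [468.3, 51.3, 171.5]
tool_rot: [-0.287, 0.647, -0.646, 0.285]
wrist_force: [1.0, 0.7, -3.4]
gripper_width: 0.498
```

Request:
arm_command(rotation=[[0,0,0],[0,0,0],[0,0,0],[0,0,0],[0,0,0]], translation=[[0,-3,0],[0,-3,0],[0,-3,0],[0,-2.2,0],[0.9,0,1.1]], grip=[0,0,0,0,0])

```text
clock: 27.43
tcp_pos: [471.8, 38.3, 287.4]
tool_rot: [0.284, -0.645, 0.648, -0.289]
wrist_force: [0.8, -0.9, -3.8]
gripper_width: 0.504
```

Request:
arm_command(rotation=[[0,0,0],[0,0,0],[0,0,0],[0,0,0],[0,0,0]], translation=[[1.84,0,2.2],[1.84,0,2.2],[1.84,0,2.2],[1.84,0,2.2],[1.84,0,2.2]], grip=[0,0,0,0,0])

```text
clock: 27.85
tcp_pos: [490.1, -106.2, 282.6]
tool_rot: [-0.286, 0.647, -0.646, 0.285]
wrist_force: [1.9, 0.4, -3.7]
gripper_width: 0.505
```

Request:
arm_command(rotation=[[0,0,0],[0,0,0],[0,0,0],[0,0,0],[0,0,0]], translation=[[1.84,0,2.2],[1.84,0,2.2],[1.84,0,2.2],[1.84,0,2.2],[1.84,0,2.2]], grip=[0,0,0,0,0])

```text
clock: 28.27
tcp_pos: [509.6, -248.3, 282.4]
tool_rot: [-0.286, 0.648, -0.646, 0.285]
wrist_force: [1.1, -0.6, -4.2]
gripper_width: 0.507
```

Request:
arm_command(rotation=[[0,0,0],[0,0,0],[0,0,0],[0,0,0],[0,0,0]], translation=[[1.84,0,2.2],[1.84,0,2.2],[1.84,0,2.2],[1.84,0,2.2],[0.9,0,1.1]], grip=[0,0,0,0,0])

```text
clock: 28.68
tcp_pos: [527.0, -377.7, 281.6]
tool_rot: [-0.285, 0.648, -0.646, 0.285]
wrist_force: [0.7, 0.1, -4.2]
gripper_width: 0.507
```

Request:
arm_command(rotation=[[0,-0.087,0],[0,-0.11,0],[0,-0.12,0],[0,-0.12,0],[0,-0.12,0]], translation=[[0,0,0],[0,0,0],[0,0,0],[0,0,0],[0,0,0]], grip=[0,0,0,0,0])

```text
clock: 29.1
tcp_pos: [527.2, -374.6, 282.1]
tool_rot: [-0.454, 0.543, -0.541, 0.454]
wrist_force: [-0.1, 0.5, -3.7]
gripper_width: 0.505
```

Request:
arm_command(rotation=[[0,-0.12,0],[0,-0.11,0],[0,0,0],[0,0,0]], translation=[[0,0,0],[0,0,0],[0,0,0],[0,0,0]], grip=[0,0,0,0])

```text
clock: 29.43
tcp_pos: [527.3, -374.7, 282.4]
tool_rot: [-0.511, 0.489, -0.488, 0.511]
wrist_force: [0.3, -0.4, -3.3]
gripper_width: 0.502
```

```bash
python3 - <<'E'
from h import *
to((527.8,-335.3,120),0.048); im=cam('wrist'); save(im,'w5.png')
for b in blobs(im,'teal',0,25,(400,640,-430,-270),100)[0]: print('teal',rect(im,b,12),b.sum(),quad(im,b,12)[1])
for m in blobs(im,'blue',74,110,(400,640,-300,-180),20)[0]: print('L grip',rect(im,m,92))
E
```

```text
t 29.43 tcp [ 527.3 -374.7  282.4] yaw 0.0446 tilt -1.0 q [-0.8   0.54  0.93  0.    1.67 -0.85] F [ 0.3 -0.4 -3.3] g 0.502
shift cm [-3.91 16.25  0.24] turn_y -0.003
teal [ 525.7 -337.6  118.7   72.2    2.6] 4734 [[465.5, -305.4], [469.8, -374.8], [558.3, -370.9], [572.5, -363.6], [584.3, -344.5], [577.9, -314.1], [555.0, -300.2]]
L grip [ 523.8 -246.5   42.6   28.2    2.5]
```

View pics/w5.png

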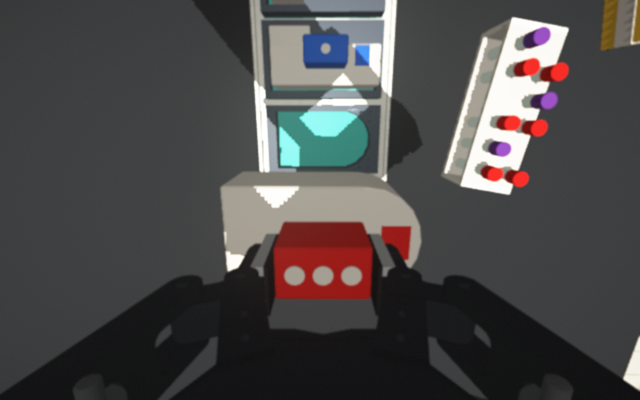

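Request:
arm_command(rotation=[[0,-0.003,0],[0,0,0],[0,0,0],[0,0,0],[0,0,0]], translation=[[-0.9,1,0.04],[-1.5,2,0.05],[-1.2,3,0.05],[-0.31,3,0],[0,3,0]], grip=[0,0,0,0,0])

```text
clock: 29.9
tcp_pos: [526.8, -334.5, 162.1]
tool_rot: [-0.512, 0.488, -0.488, 0.512]
wrist_force: [-0.4, -1.8, -3.3]
gripper_width: 0.503
```

Request:
arm_command(rotation=[[0,0,0],[0,0,0],[0,0,0],[0,0,0],[0,0,0]], translation=[[0,2,0],[0,1.5,0],[0,0.75,0],[0,0,0],[0,0,0]], grip=[0,0,0,0,0])

```text
clock: 30.32
tcp_pos: [527.1, -336.0, 121.1]
tool_rot: [-0.512, 0.487, -0.488, 0.512]
wrist_force: [0.1, -0.2, -2.9]
gripper_width: 0.503
```

```bash
python3 - <<'E'
from h import *
to((527.0,-335.6,98),0.048)
a=cam('scene')
A=cv2.resize(a['frame'][150:235,140:270],(780,510),interpolation=cv2.INTER_CUBIC)
cv2.imwrite('pics/s5.png',A[:,:,::-1])
E
```

```text
t 30.32 tcp [ 527.1 -336.   121.1] yaw 0.0498 tilt -1.0 q [-0.76  0.62  1.27  0.    1.25 -0.81] F [ 0.1 -0.2 -2.9] g 0.503
shift cm [-0.04  2.31 -0.01] turn_y 0.002
```

View pics/s5.png

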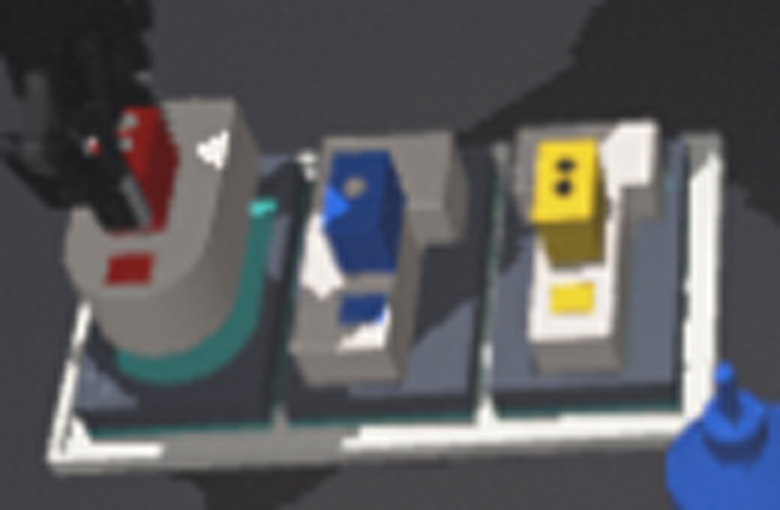

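L and T sit home, and the D pack hangs over its pocket with the round end at crop (160,370) lined up. I'm lowering it.

Request:
arm_command(rotation=[[0,0,0],[0,0,0],[0,0,0],[0,0,0],[0,0,0]], translation=[[-0.03,0.5,0],[0,0.6,0],[0,0.6,0],[0,0.5,0],[0,0,0]], grip=[0,0,0,0,0])

```text
clock: 30.78
tcp_pos: [526.5, -335.0, 97.2]
tool_rot: [0.513, -0.488, 0.486, -0.513]
wrist_force: [-0.6, -0.4, -4.2]
gripper_width: 0.501
```

Request:
arm_command(rotation=[[0,0,0],[0,0,0],[0,0,0],[0,0,0],[0,0,0]], translation=[[0,0.3,0],[0,0.35,0],[0,0.25,0],[0,0.15,0],[0,0,0]], grip=[0,0,0,0,0])

```text
clock: 31.2
tcp_pos: [526.8, -335.4, 87.7]
tool_rot: [-0.513, 0.487, -0.487, 0.513]
wrist_force: [-0.4, -0.7, -3.9]
gripper_width: 0.506
```

Request:
arm_command(rotation=[[0,0,0],[0,0,0],[0,0,0]], translation=[[0,0.06,0],[0,0.06,0],[0,0,0]], grip=[0,0,0])

```text
clock: 31.45
tcp_pos: [526.9, -335.4, 86.9]
tool_rot: [-0.513, 0.487, -0.487, 0.513]
wrist_force: [-0.6, 0.5, -3.6]
gripper_width: 0.502
```

Request:
arm_command(rotation=[[0,0,0],[0,0,0],[0,0,0]], translation=[[0,0.08,0],[0,0.06,0],[0,0,0]], grip=[0,0,0])

```text
clock: 31.7
tcp_pos: [526.9, -335.5, 85.5]
tool_rot: [0.513, -0.487, 0.487, -0.513]
wrist_force: [-0.1, 1.6, -3.1]
gripper_width: 0.5
```

Request:
arm_command(rotation=[[0,0,0],[0,0,0],[0,0,0]], translation=[[0,0.04,0],[0,0,0],[0,0,0]], grip=[0,0,0])

```text
clock: 31.95
tcp_pos: [526.9, -335.4, 85.4]
tool_rot: [0.513, -0.487, 0.487, -0.513]
wrist_force: [-0.9, 1.0, 0.9]
gripper_width: 0.502
```

Contact is felt at the expected height (85.4 mm). I'll press slightly, release and rise.

Request:
arm_command(rotation=[[0,0,0],[0,0,0],[0,0,0],[0,0,0],[0,0,0]], translation=[[0,0.04,0],[0,0,0],[0,0,0],[0,0,0],[0,0,0]], grip=[0,0,0.55,0.7,1])

```text
clock: 32.37
tcp_pos: [527.0, -335.6, 84.7]
tool_rot: [-0.513, 0.487, -0.487, 0.513]
wrist_force: [-0.7, -0.3, -1.3]
gripper_width: 0.817
```

Request:
arm_command(rotation=[[0,0,0],[0,0,0],[0,0,0],[0,0,0],[0,0,0]], translation=[[0,0,0],[0,0,0],[0,-1,0],[0,-2,0],[0,-3,0]], grip=[1,1,1,1,1])

```text
clock: 32.78
tcp_pos: [526.2, -334.8, 143.9]
tool_rot: [-0.513, 0.489, -0.485, 0.513]
wrist_force: [0.7, 0.1, -0.1]
gripper_width: 1.002
```

Request:
arm_command(rotation=[[0,0,0],[0,0,0],[0,0,0],[0,0,0],[0,0,0]], translation=[[0,-3.5,0],[0,-3.5,0],[0,-3.5,0],[0,-3.5,0],[0,-3,0]], grip=[1,1,1,1,1])

```text
clock: 33.2
tcp_pos: [526.6, -335.2, 318.4]
tool_rot: [-0.513, 0.486, -0.488, 0.513]
wrist_force: [1.1, -0.2, 0.4]
gripper_width: 1.0
```

Request:
arm_command(rotation=[[0,0,0],[0,0,0],[0,0,0],[0,0,0]], translation=[[1,-2,0],[1.5,0,0],[1,0,0],[0,0,0]], grip=[1,1,1,1])

```text
clock: 33.53
tcp_pos: [528.3, -371.9, 333.9]
tool_rot: [0.512, -0.488, 0.487, -0.512]
wrist_force: [0.5, 0.8, 0.1]
gripper_width: 1.001
```

```bash
python3 - <<'E'
from h import *
st()
im=cam('wrist'); P=depthpts(im)
for n,c,cx,cy in(('L','blue',523.7,-243),('T','yellow',519.2,-151.5),('D','red',527,-336)):
    ms,_=blobs(im,c,70,110,(cx-40,cx+40,cy-35,cy+35),20)
    for m in ms: print(n,'grip',rect(im,m,92),'z',np.median(P[m>0][:,2]).round(1))
    b=(P[...,2]>40)&(P[...,2]<70)&(abs(P[...,0]-cx)<65)&(abs(P[...,1]-cy)<36); X=P[b]
    print('  top plane',np.linalg.lstsq(np.c_[X[:,:2]-[cx,cy],np.ones(len(X))],X[:,2],rcond=None)[0].round(3),len(X))
a=cam('scene'); A=cv2.resize(a['frame'][90:300,110:520],(800,410),interpolation=cv2.INTER_CUBIC); cv2.imwrite('pics/end.png',A[:,:,::-1])
# bystanders: compare scene before/after
E
```

```text
t 33.53 tcp [ 528.3 -371.9  333.9] yaw 0.0494 tilt -1.0 q [-0.8   0.53  0.82 -0.    1.8  -0.85] F [0.5 0.8 0.1] g 1.001
L grip [ 523.9 -246.1   42.1   27.2    2.8] z 92.8
  top plane [3.0000e-03 2.1000e-02 5.8026e+01] 3249
  top plane [-0.125 -0.063 48.49 ] 678
D grip [ 526.7 -335.7   41.8   24.     2.8] z 93.0
  top plane [3.0000e-03 1.0000e-03 5.7963e+01] 2930
```

View pics/end.png

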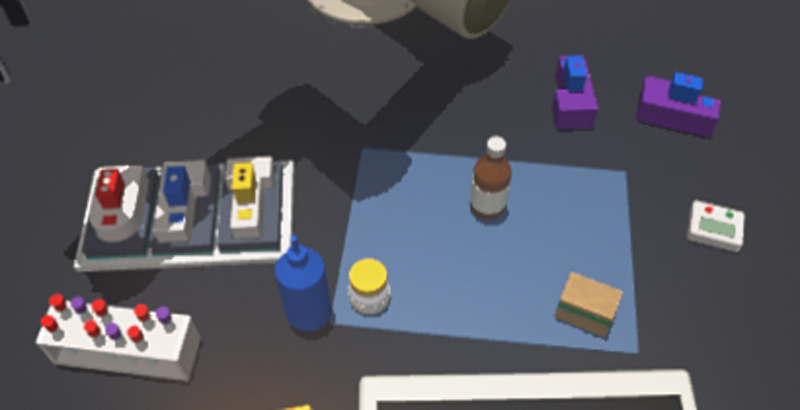

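All three packs are seated and the bystanders look undisturbed. T was partly out of this wrist frame, which explains its odd plane fit; its earlier check was good. I'm handing in.

```bash
python3 -c "
from h import *
print(robot.hand_in()); st()"
```

```text
the job is handed in; nothing more can be done
None
the job is handed in; nothing more can be done
```

I loaded the packs in dot order: L (one dot), T (two dots), then D (three dots). Each went into its own nest, was set down with light contact (10 N or less), and was released. The job was handed in at about 33.6 s, with the gripper open and clear of everything.

**Last checks:**
- **Height:** all three grip tops read 92.8–93.0 mm against 92 expected. The pack tops read 57.4–58.0 mm against 57 expected.
- **Level:** the top-surface slopes fitted within about 0.04 on the wrist camera. An oblique scene-camera fit gave 0.06 for L.
- **Bystanders:** in the final scene view they and the purple look-alikes stand where they started. I judged this by eye, not by measurement.

**What disagreed:**
- **T in the final view:** T was mostly outside the last wrist picture, so that fit for it was meaningless. Its level check is from just after its release, and the final scene view shows it still seated.
- **Tray position:** the cameras differed by 2–5 mm, so I used a compromise, and all three packs went in with no sideways force.
- **L and T picks:** the jaws probably nudged each pack by about 2–3 mm as they closed.

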